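Lock the grinder's clamp screw with the hex key

TASK

Take the red-handled hex key out of its wooden stand, lower it upright into the throat of the coffee grinder and turn it under light pressure, without forcing it, until it drops fully into the hidden hex socket of the clamp screw. Then turn the screw clockwise (seen from above) until it reaches its stop, let go and leave the key standing fully seated in the screw. Don't disturb the cups, tin or timer.

Things in the scene. Friction and masses are not known exactly. Their poses are not given: they have to be found in the camera images.
- key: T-shaped hex key, 0.14 to 0.28 kg, upright in the stand. Origin: centre of its tip, z up the shaft. From the tip: cone 16 to 22 mm diameter over 3 mm; steel hexagon, 22 mm across flats, to 50 mm; round shaft, 14 mm diameter, to 95 mm (black collar, 24 mm diameter, 90 to 96 mm). Red cross bar: see key_bar. A flat of the hexagon faces key x and every 60 degrees from it.
- stand: round wooden stand, 74 mm diameter, 56 mm high, fixed on the worktop. Origin: centre of its underside. On its axis a vertical round hole of 29.6 mm diameter, its mouth widened to 46 mm over the top 8 mm; hole floor 8 mm above the origin, on which the key's tip stands.
- grinder: grey round coffee grinder, hopper off, 120 mm diameter, 106 mm high, fixed on the worktop; black drawer and red switch at its -x side. Origin: centre of its underside. On its axis the throat: steel funnel mouth, 51 mm diameter at 106 mm height, narrowing to a bore of 27.6 mm diameter at 93.5 mm. Over 80 N of contact force of the key on it and its screw damages it (about 0.4 N m of twist).
- screw (a joint): turn of the clamp screw in rad, growing clockwise seen from above, hard stops at 0 (loose) and 1.2 (tight). Starts between 0.1 and 0.5. It drags with about 0.06 N m and stays where it is left; the stops are slightly springy, the torque rising by about 3 N m per rad beyond them.
- espresso_cup: small pink and white cup, 64x88x49 mm, loose, origin at centre of underside; to be left alone
- mug: white mug with dots, 82x114x91 mm, loose, origin at centre of underside; to be left alone
- tin: flat round tin, 66 mm diameter, 22 mm high, loose, near the front edge, origin at centre of underside; to be left alone
- timer: white kitchen timer, 62 mm diameter, 58 mm high, loose, near the front edge, origin at centre of underside; to be left alone
- key_bar (a point): middle of the key's red cross bar, 110 mm above the tip; axes as the key's. The bar is 80 mm long along x, 18 mm wide along y (grip it across this) and 30 mm high (95 to 125 mm above the tip).
- socket (a point): middle of the clamp screw's hex socket at its rim, 62 mm above the grinder's underside, down the bore; floor 14 mm below. 22.9 mm across flats. How the socket is turned is unknown, different each time, not tied to the screw's value or any yaw; it repeats every 60 degrees, with 4 degrees play each way. Out of line, the key's tip stops 2 to 3 mm below the rim; in line it drops 11 mm more.
- spring (a joint): how far the clamp screw is pressed down on the spring that carries it, in m, 0 when unloaded: 8 N per mm. More than 2.5 mm (20 N of downward push from the key) breaks the spring clip.

How it is judged:
On the way, in this order (a step that is already met when the one before it is completed fails the run):
1. the key stands upright, fully seated in the screw's hidden socket (z of key in the frame of grinder below 0.0515 m and horizontal distance between key and grinder below 0.004 m and angle between key's own z axis and vertical below 0.1 rad), for 0.2 s.
2. the screw is turned clockwise to its stop (value of joint screw above 1.12 rad), for 0.2 s.
At the end, for the whole second after the job is handed in: The screw stands within 0.08 rad of its stop (value above 1.12) and the released key rests still in its socket: tip less than 3.5 mm above the socket floor (48 mm), within 4 mm of the grinder's axis, tilted less than 0.1 rad (all of step 1 and value of joint screw above 1.12 rad and linear speed of key below 0.02 m/s and contact force between key and the fingers below 0.1 N); the robot touches nothing.
It fails at once if the key was pushed down too hard on the screw (over 20 N: its spring pressed in by over 2.5 mm) (value of joint spring above 0.0025 m).
It fails at once if the key was forced against the grinder or its screw (over 80 N) (contact force between key and grinder above 80 N).
It fails at once if a bystander (cup, mug, tin or timer) was moved more than 20 mm (distance of any of espresso_cup, mug, tin, timer from where it was at the start of the episode above 0.02 m).
It also fails if it takes over 61 s, if anything falls off the work surface, if the arm or the gripper's body presses on something with over 40 N, if the wrist force passes 120 N, or if a joint passes its speed limit or range.

ROBOT

A 7-joint arm with a two-finger parallel gripper is mounted at the origin on a cart in front of the work surface, level with it; the furniture and walls round the work are solid. World frame = base frame: x ahead of the robot, y to its left, z up, the work surface at z = 0. Lengths are in m, angles in rad, forces in N, time in s.
With the tool pointing down it reaches from about 0.4 to 0.875 m from the base axis. Payload 6.5 kg.
Tool frame: the origin (TCP) lies midway between the tips of the shut fingers; the grasp point (between the pads) lies 19 mm behind it; z points along the fingers, y is the line along which they close (so a half turn about z gives the same grasp; the last joint's range is limited). The gripper opens to 88 mm and grips with 3 to 60 N. Pads are 18 mm wide; open, the fingers measure 123 mm over their backs; the gripper's body (75 mm by 187 mm) begins 45 mm behind the grasp point.
Start: joints at [-1.223, 0.536, -0.004, 1.538, 0.003, 1.067, -0.071], TCP at [0.261, 0.595, 0.239] pointing down, gripper open.
Joint ranges: [-2.7, 2.7], [-0.37, 2.16], [-1.27, 1.26], [0.24, 2.4], [-1.31, 4.45], [0.19, 1.91], [-2.76, 2.76]. Speed limits (rad/s): [2.39, 2.39, 3.14, 3.14, 3.14, 3.14, 3.14].

INTERFACE

Orientations are given as a unit quaternion [x, y, z, w].
In Python, from cell import env, effector, kinematics, status, capture, camera_info, job gives the robot as it stands. Calls block until the motion is done:
- env.reach(position, orientation): joint-space move of the TCP to a pose.
- env.movel(position, orientation=None, v=0.15): straight line of the TCP; orientation=None keeps the orientation; v is the mean speed in m/s.
- env.move_joints(angles): joint-space move.
- effector.ungrasp() and effector.clamp(f_grip=None): open the fingers fully, or close them until they stop; f_grip is the grip in N (None keeps the last).
- env.sleep(seconds).
- kinematics.inverse_kinematics(position, orientation): joint angles nearest the present ones, or None.
- status.sense(): the state.
- capture(name): name is "scene" or "top"; returns the picture (480x640x3 uint8, red, green, blue); there is no depth.
- camera_info(name): a dict with "K" (3x3 intrinsics, pixels), "camera_from_world" (4x4, takes a point from world to camera coordinates). Camera axes: x right, y up, looking along -z (the intrinsics and any distortion apply to the point x, -y, -z); pixel columns grow to the right and rows downward; lengths in m; the calibration is good to about 2 mm. A picture is of the moment at which its call begins. camera_info takes no time and is no camera call.
A pose or a line that the arm cannot do raises env.PlanningError and nothing moves.
- job.job_done(): hands the job in, once; it reports no verdict.
The state is a dict: "time_s": time; "joints": joint angles; "dq": joint speeds; "tau": joint torques, N m; "ee_pos": TCP position; "tool_rot": TCP orientation; "force": force on the tool from outside, world axes, zero at the start; "wrist_torque": the same for the moment, N m; "grip_width": finger opening in m.
Only numpy, scipy, OpenCV 4.12 (cv2) and the standard library are available. Lean on these libraries where they do the work, as an engineer would, in place of code of your own. Each camera call takes 0.05 s, during which the arm holds its last target. There are 200 camera calls.

## Working session

There is one attempt and no reset: what is moved stays moved. The work goes in short steps, each a Python script; the robot and the scene stay as the last script left them, time stands still between calls to the robot, and variables do not carry over. Pictures are saved under pics/ and viewed, on a budget of 10 in all, crops included, one or two more only if the job needs it, and the job is handed in when it is done.

```bash
mkdir -p pics; ls
python3 - <<'E'
from cell import *
import cv2,numpy as np
np.set_printoptions(precision=4,suppress=True)
for n in("scene","top"):
    im=capture(n); cv2.imwrite(f"pics/{n}0.png",im[:,:,::-1]); print(n,camera_info(n))
print(status.sense())
E
```

```text
pics
scene {'K': array([[521.0724,   0.    , 324.8412],
       [  0.    , 521.0724, 237.2653],
       [  0.    ,   0.    ,   1.    ]]), 'camera_from_world': array([[ 0.8487, -0.5283, -0.0226, -0.4744],
       [ 0.3251,  0.4877,  0.8102, -0.2433],
       [-0.4171, -0.695 ,  0.5857, -0.8763],
       [ 0.    ,  0.    ,  0.    ,  1.    ]])}
top {'K': array([[579.5207,   0.    , 320.7756],
       [  0.    , 579.5207, 236.2146],
       [  0.    ,   0.    ,   1.    ]]), 'camera_from_world': array([[ 0.0236, -0.9996, -0.018 , -0.0173],
       [ 0.9947,  0.0216,  0.1003, -0.5917],
       [-0.0998, -0.0202,  0.9948, -1.0684],
       [ 0.    ,  0.    ,  0.    ,  1.    ]])}
{'time_s': 0.1, 'joints': array([-1.2232,  0.537 , -0.0044,  1.5387,  0.0026,  1.0673, -0.0713]), 'dq': array([ 0.0008, -0.0021,  0.0017, -0.0046,  0.0016, -0.0003,  0.0001]), 'tau': array([  0.0026, -57.2071,   0.9939, -25.2229,  -0.0561,   0.0135,
         0.    ]), 'ee_pos': array([0.2612, 0.5947, 0.238 ]), 'tool_rot': array([ 0.2054,  0.9787, -0.0007, -0.0001]), 'force': array([-0.1688,  0.63  ,  0.7747]), 'wrist_torque': array([ 0.0457, -0.0198, -0.0577]), 'grip_width': 0.08813989542737205}
```

View pics/scene0.png

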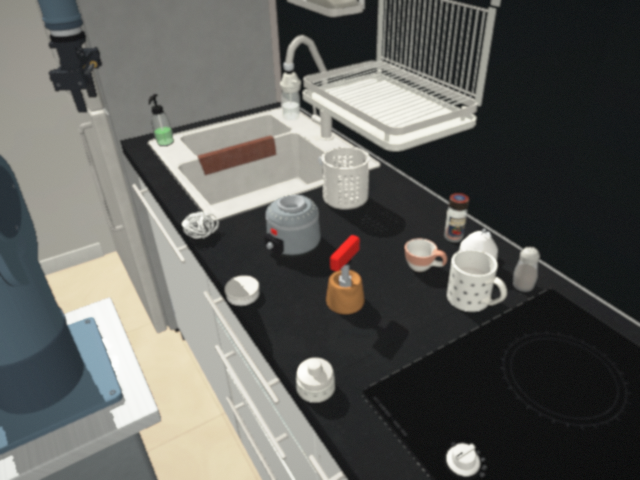

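View pics/top0.png

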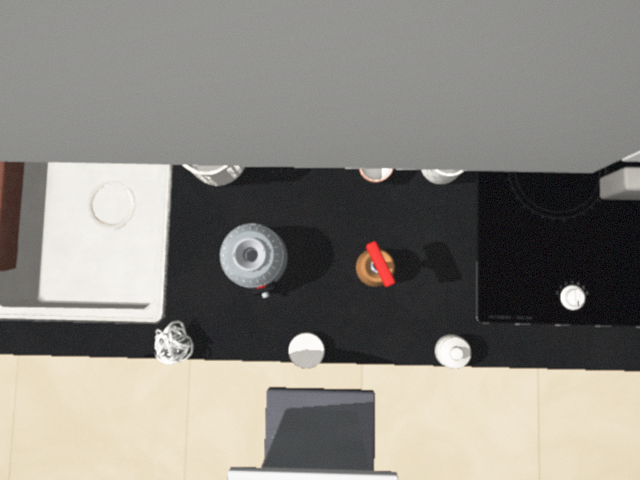

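The top view shows the red bar at about (380,265) over the stand at (375,267), and the grinder throat at about (251,254). The tin is at (306,350), the timer at (453,351), and the cups are at the back at (376,172) and (442,172).

```bash
cat > h.py <<'E'
from cell import *
import cv2,numpy as np
from scipy.spatial.transform import Rotation as R
np.set_printoptions(precision=4,suppress=True)
def cam(n):
    i=camera_info(n); M=i["camera_from_world"]; return i["K"],M[:3,:3],M[:3,3]
def ray(n,p):
    K,Rm,t=cam(n); d=np.linalg.inv(K)@[p[0],p[1],1]; d=Rm.T@(d*[1,-1,-1]); return -Rm.T@t,d/np.linalg.norm(d)
def plane(n,p,z):
    o,d=ray(n,p); return o+d*(z-o[2])/d[2]
def proj(n,P):
    K,Rm,t=cam(n); c=K@((Rm@P+t)*[1,-1,-1]); return c[:2]/c[2]
def tri(p1,p2,n1="scene",n2="top"):
    o1,d1=ray(n1,p1);o2,d2=ray(n2,p2)
    s=np.linalg.lstsq(np.c_[d1,-d2],o2-o1,rcond=None)[0]
    a,b=o1+s[0]*d1,o2+s[1]*d2; return (a+b)/2,np.linalg.norm(a-b)
def mask(im,lo,hi): return cv2.inRange(cv2.cvtColor(im,cv2.COLOR_RGB2HSV),np.array(lo),np.array(hi))
def red(im): return mask(im,(0,180,90),(6,255,255))|mask(im,(174,180,90),(180,255,255))
def big(m):
    c=max(cv2.findContours(m,0,cv2.CHAIN_APPROX_NONE)[0],key=cv2.contourArea); return c
def cen(c): m=cv2.moments(c); return np.array([m['m10'],m['m01']])/m['m00']
def look(n): return cv2.imread(f"pics/{n}0.png")[:,:,::-1].copy()
E
python3 - <<'E'
from h import *
T,S=look("top"),look("scene")
ct,cs=big(red(T)),big(red(S))
print("bar tri",tri(cen(cs),cen(ct)))
bx=cv2.boxPoints(cv2.minAreaRect(ct)); print("bar box",bx)
for z in(.133,.118): 
    P=np.array([plane("top",b,z) for b in bx]); e=[P[1]-P[0],P[2]-P[1]]; print(z,P.mean(0),[np.linalg.norm(x) for x in e],[np.degrees(np.arctan2(x[1],x[0])) for x in e])
for n,I in(("top",T),("scene",S)):
    b=big(mask(I,(7,110,60),(20,255,255))); print("stand",n,cv2.boundingRect(b),cen(b))
    if n=="top":
        (u,v),r=cv2.minEnclosingCircle(b); c=plane("top",(u,v),.056); print("stand c",c,"r",np.linalg.norm(plane("top",(u+r,v),.056)-c))
x0,y0,x1,y1=205,210,420,310
Z=cv2.resize(T[y0:y1,x0:x1],None,fx=3.7,fy=3.7,interpolation=cv2.INTER_CUBIC)
cv2.imwrite("pics/z.png",Z[:,:,::-1])
# grinder: threshold contours with ellipse fits
G=cv2.cvtColor(T,cv2.COLOR_RGB2GRAY)[205:310,205:300]; G=cv2.resize(G,None,fx=4,fy=4,interpolation=cv2.INTER_CUBIC)
for t in range(40,230,15):
  for inv in(0,1):
    for c in cv2.findContours(cv2.threshold(G,t,255,inv)[1],cv2.RETR_LIST,cv2.CHAIN_APPROX_NONE)[0]:
        if len(c)>40 and cv2.contourArea(c)>600:
            (u,v),(a,b),_=cv2.fitEllipse(c)
            fill=cv2.contourArea(c)/(np.pi*a*b/4)
            if a/b>.85 and .9<fill<1.05: 
                p=np.array([u,v])/4+[205-.375,205-.375]; z=.1
                print(t,inv,p,"d mm",np.array([a,b])/4/579.5*(1.0684+.1*.55*0+.06-z)*1000, plane("top",p,.106)[:2])
E
```

```text
bar tri (array([ 0.5368, -0.1089,  0.1155]), np.float64(0.0018297081094559645))
bar box [[364.4341 244.6839]
 [375.3136 239.5464]
 [395.3811 282.0423]
 [384.5016 287.1798]]
0.133 [ 0.5374 -0.1078  0.133 ] [np.float64(0.020631215109762013), np.float64(0.07982175227771533)] [np.float64(-63.418070129415106), np.float64(-153.96585425863682)]
0.118 [ 0.5382 -0.109   0.118 ] [np.float64(0.020944175041342356), np.float64(0.08103258789736019)] [np.float64(-63.418070129415064), np.float64(-153.96585425863682)]
stand top (355, 250, 28, 37) [366.5711 270.6841]
stand c [ 0.5336 -0.1017  0.056 ] r 0.03525248859563962
stand scene (326, 270, 39, 45) [344.747  294.4329]
55 0 [252.3845 255.567 ] d mm [116.7199 121.9089] [0.5474 0.1141]
55 1 [264.7989 294.6359] d mm [14.1456 16.6321] [0.4795 0.0899]
55 1 [252.3856 255.5696] d mm [117.5328 122.7278] [0.5474 0.1141]
55 1 [252. 257.] d mm [197.7435 221.3758] [0.5449 0.1147]
70 0 [252.1568 255.5131] d mm [115.2341 119.9613] [0.5475 0.1145]
70 1 [252.159  255.5143] d mm [116.0417 120.7831] [0.5475 0.1145]
70 1 [252. 257.] d mm [197.7435 221.3758] [0.5449 0
[... 1602 characters left out ...]
[0.5481 0.1263]
160 1 [252. 257.] d mm [197.7435 221.3758] [0.5449 0.1147]
175 0 [245.4704 254.3181] d mm [39.8501 45.2093] [0.5493 0.1264]
175 0 [244.1878 254.7605] d mm [84.5179 91.302 ] [0.5485 0.1286]
175 1 [245.4701 254.3177] d mm [39.0451 44.3815] [0.5493 0.1264]
175 1 [244.1166 254.7674] d mm [85.3511 91.787 ] [0.5485 0.1287]
175 1 [252. 257.] d mm [197.7435 221.3758] [0.5449 0.1147]
190 0 [242.3384 256.1677] d mm [69.4488 81.1422] [0.546  0.1318]
190 1 [242.2684 256.1119] d mm [70.2884 81.9409] [0.546  0.1319]
190 1 [252. 257.] d mm [197.7435 221.3758] [0.5449 0.1147]
205 1 [252. 257.] d mm [197.7435 221.3758] [0.5449 0.1147]
220 1 [252. 257.] d mm [197.7435 221.3758] [0.5449 0.1147]
```

View pics/z.png

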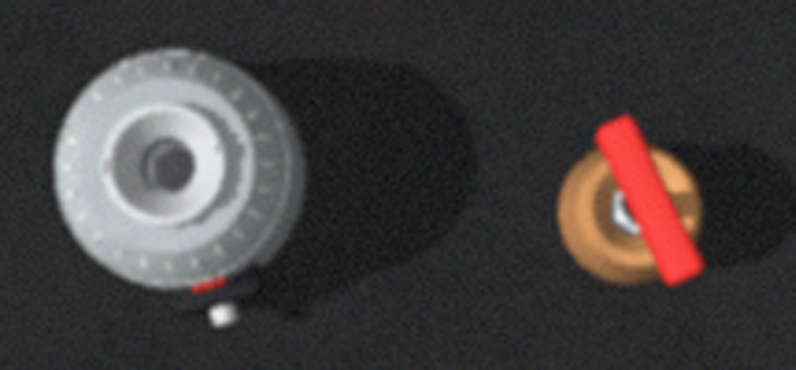

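The crop shows the funnel rim circle centred near (165,164) in zoomed pixels, which is about (249.6,254.3) in the original. The bar is centred at about (380.4,264) and the key stands upright. The triangulated bar height of 0.1155 compares with 0.118 expected, so it agrees. Next I'll check joint-range options and move above the key.

```bash
cat >> h.py <<'E'
def ori(deg): return (R.from_euler('z',deg,degrees=True)*R.from_euler('x',180,degrees=True)).as_quat()
def yaw():
    m=R.from_quat(status.sense()["tool_rot"]).as_matrix(); return np.degrees(np.arctan2(m[1,0],m[0,0]))
E
python3 - <<'E'
from h import *
T,S=look("top"),look("scene")
print("stand",plane("top",(375.1,267.8),.056))
for p in((249.6,254.3),): print("rim top",plane("top",p,.106))
g=plane("top",(249.6,254.3),.106); print("rim in scene",proj("scene",g),"bar tri top px",proj("top",np.array([.538,-.109,.118])))
best={}
for y0 in(26,-154):
    q=[kinematics.inverse_kinematics([.537,-.108,.1065],ori(y0))]
    for y in(y0+65,y0,y0-80): q.append(kinematics.inverse_kinematics([.549,.119,.1465],ori(y)))
    print(y0,[None if a is None else a[6] for a in q],q[1])
I=cv2.resize(S[150:320,220:400],None,fx=4,fy=3.5,interpolation=cv2.INTER_CUBIC)
cv2.imwrite("pics/zs.png",cv2.resize(S[180:270,250:370],None,fx=5,fy=5,interpolation=cv2.INTER_CUBIC)[:,:,::-1])
E
```

```text
stand [ 0.5332 -0.1055  0.056 ]
rim top [0.5495 0.1191 0.106 ]
rim in scene [290.9104 200.545 ] bar tri top px [379.8541 263.4073]
26 [np.float64(-0.5425582545391118), np.float64(-0.026253643568682275), np.float64(-1.0564882614183855), np.float64(-2.0677514130110763)] [-0.5991  0.5341  0.405   1.8685 -0.2846  0.7957 -0.0263]
-154 [np.float64(2.2431979056893128), np.float64(2.703262763170475), np.float64(1.7145800258696475), np.float64(0.5120991156817353)] [-0.0822  0.5227 -0.277   1.8367  0.19    0.8079  2.7033]
```

View pics/zs.png

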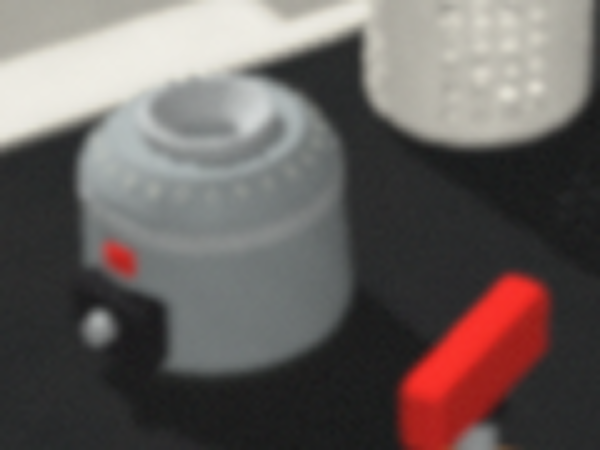

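The scene crop puts the funnel rim at about (212,114) zoomed, which is (292.4,203) in the original. That is within 2–3 px of the position predicted from the top view. Now grasping.

Run:
```python
from h import *
o=ori(26)
env.reach([.537,-.1085,.22],o)
env.movel([.537,-.1085,.1065],o,v=.12)
s=status.sense();print(s["time_s"],s["ee_pos"],s["force"])
effector.clamp(f_grip=30)
s=status.sense();print(s["time_s"],s["grip_width"],s["force"])
env.movel([.537,-.1085,.235],o,v=.12)
env.sleep(.2)
s=status.sense();print(s["time_s"],s["grip_width"],s["force"],s["wrist_torque"],s["ee_pos"],yaw())
for n in("scene","top"):
    cv2.imwrite(f"pics/{n}1.png",capture(n)[:,:,::-1])
a=cv2.imread("pics/scene1.png")[110:330,240:440];b=cv2.imread("pics/top1.png")[170:350,280:470]
cv2.imwrite("pics/c1.png",np.hstack([cv2.resize(a,(400,440)),cv2.resize(b,(400,440))]))
```

```text
3.8583 [ 0.5376 -0.1087  0.1071] [ 1.3853 -0.24    0.7944]
4.9167 0.017436252490376006 [-0.7423  0.3797  0.5038]
6.3333 0.01766242628985346 [-0.7744 -0.5349 -2.4373] [-0.0388  0.1194  0.0104] [ 0.5367 -0.1085  0.2345] 25.990686100484663
```

View pics/c1.png

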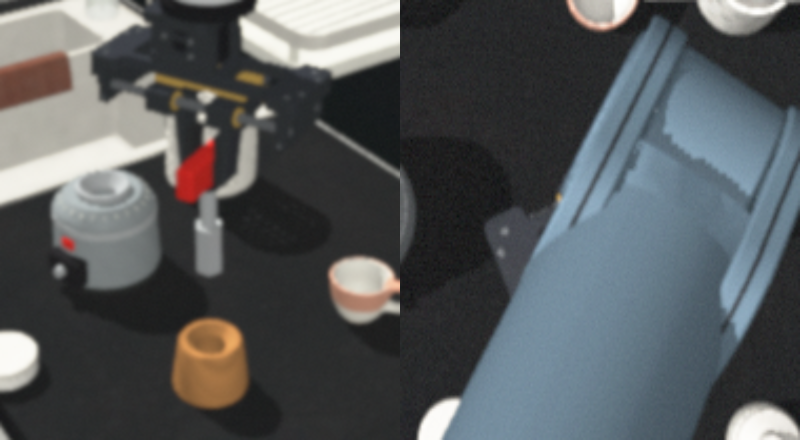

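The key is held upright, clear of the stand, with a grip width of 17.6 mm. The hex bottom is at about (344.5,246) in the scene image. Next I'll compare that with its predicted position, then lower it gently.

Run:
```python
from h import *
im=cv2.imread("pics/scene1.png")[:,:,::-1].copy()
p=np.array([.5367,-.1085,.2345])
for h in(0,.025,.05): print(h,proj("scene",p-[0,0,.0985-h]))
u=np.array([np.cos(np.radians(26)),np.sin(np.radians(26)),0])
print("per 10mm along bar",proj("scene",p+.01*u-[0,0,.0985])-proj("scene",p-[0,0,.0985]))
g=cv2.cvtColor(im,cv2.COLOR_RGB2GRAY).astype(int)
for r in(225,230,235,240,243,246,249,252): print(r,g[r,332:358])
c=big(red(im[150:260,300:400])); print("red",cen(c)+[300,150],"pred",proj("scene",p+[0,0,.0115]))
# grinder rim via top-half of funnel in scene: ellipse fit on bright contours
print("stand top pred",proj("scene",np.array([.5332,-.1055,.056])))
b=big(mask(im,(7,110,60),(20,255,255)));print("stand bbox",cv2.boundingRect(b))
for ang in(0,90,180,270):
  pass
a=np.linspace(0,2*np.pi,60)
q=np.array([proj("scene",np.array([.5332+.037*np.cos(t),-.1055+.037*np.sin(t),z])) for t in a for z in(0,.056)]);print("pred stand bbox",q.min(0),q.max(0))
q=np.array([proj("scene",np.array([.5495+.06*np.cos(t),.1191+.06*np.sin(t),z])) for t in a for z in(0,.06)]);print("pred grinder bbox x",q.min(0),q.max(0))
print(g[232,262:272],g[232,314:326])
```

```text
0 [344.3252 243.6023]
0.025 [344.3158 232.3584]
0.05 [344.3062 220.755 ]
per 10mm along bar [ 2.769  -2.8152]
225 [ 46  45  45  49  59  91 136 163 174 180 180 168 156 146 139 137 136 127
 104  71  47  42  36  34  32  30]
230 [ 44  45  46  47  55  83 112 130 135 136 137 137 137 138 138 139 137 128
 104  71  53  46  44  45  46  44]
235 [ 48  45  45  46  49  74 109 129 135 137 136 137 138 140 139 138 137 129
 105  73  51  47  45  44  46  44]
240 [ 44  45  45  46  51  76 108 128 135 136 136 137 139 138 140 139 137 131
 110  79  57  46  45  43  44  42]
243 [ 43  45  45  46  50  73 107 128 134 136 136 137 138 140 137 139 138 131
 110  80  53  45  44  45  44  45]
246 [ 33  38  42  45  46  54  73  94 108 117 126 130 132 132 129 123 114 100
  82  62  50  47  45  45  47  47]
249 [31 31 32 32 33 39 41 43 46 47 50 54 58 56 51 50 47 48 45 46 45 45 45 47
 46 45]
252 [32 30 28 33 31 29 33 35 40 42 45 44 46 46 46 46 45 44 44 46 44 45 45 45
 43 44]
red [337.448  196.8859] pred [344.2818 191.3326]
stand top pred [341.9493 277.1559]
stand bbox (326, 269, 39, 46)
pred stand bbox [322.5415 264.9403] [361.4115 312.1431]
pred grinder bbox x [264.9786 203.7679] [320.0159 256.3207]
[ 46  48  48  55  73  95 104 107 108 102] [112 109 105 101  95  81  64  50  47  46  46  46]
```

```bash
cat >> h.py <<'E'
OFF=.0985
def F(n=4):
    a=[]
    for _ in range(n): a.append(np.r_[status.sense()["force"],status.sense()["wrist_torque"]]); env.sleep(.02)
    return np.mean(a,0)
E
python3 - <<'E'
from h import *
o=ori(26); xy=np.array([.5498,.1188])
env.reach([.5398,.0,.25],o)
env.movel([*xy,.112+OFF+.008],o,v=.2); env.sleep(.3)
f0=F(10); np.save("f0.npy",f0); print(status.sense()["time_s"],f0,status.sense()["ee_pos"])
z=.112+.008
while z>.068:
    z-=.003
    env.movel([*xy,z+OFF],o,v=.03)
    d=F(3)-f0; s=status.sense(); print("%.2f z%.4f"%(s["time_s"],s["ee_pos"][2]-OFF),xy,d)
    if np.abs(d[:3]).max()>5: break
E
```

```text
8.1833 [ 0.1984 -0.2049 -2.6224 -0.0131  0.1387  0.0065] [0.5498 0.1186 0.2186]
8.48 z0.1168 [0.5498 0.1188] [ 0.0329  0.176   0.5404 -0.0496 -0.0163 -0.0082]
8.78 z0.1139 [0.5498 0.1188] [-0.2913  0.1418  0.4773  0.0105  0.0073  0.0002]
9.08 z0.1109 [0.5498 0.1188] [-0.1562  0.3503  0.5932 -0.0178 -0.0164  0.0106]
9.38 z0.1079 [0.5498 0.1188] [ 0.1263  0.1117 -0.0889 -0.007   0.0007  0.0015]
9.68 z0.1049 [0.5498 0.1188] [-0.6403  0.1505 -0.4672 -0.0077 -0.0224  0.0062]
9.98 z0.1019 [0.5498 0.1188] [-0.7096 -0.0073 -0.1245 -0.0041 -0.0144 -0.0151]
10.28 z0.0989 [0.5498 0.1188] [-0.1408  0.3941  0.1069 -0.0286  0.0131 -0.0059]
10.58 z0.0959 [0.5498 0.1188] [-0.2493 -0.0374  0.1221 -0.014  -0.0142  0.0215]
10.88 z0.0929 [0.5498 0.1188] [-0.1689 -0.1356 -0.5962  0.0121 -0.0163 -0.0332]
11.18 z0.0899 [0.5498 0.1188] [-0.1456  0.2456  0.2766  0.0345 -0.0315 -0.0233]
11.48 z0.0869 [0.5498 0.1188] [ 0.2748  0.3096 -0.3974  0.0682 -0.0599 -0.0054]
11.78 z0.0839 [0.5498 0.1188] [ 0.5376  0.8079  0.2963  0.0833 -0.0557  0.01  ]
12.08 z0.0809 [0.5498 0.1188] [ 0.0945  0.7766 -0.1652  0.0946 -0.0698  0.0103]
12.38 z0.0779 [0.5498 0.1188] [ 0.3898  0.424  -0.338   0.0847 -0.0986 -0.0109]
12.68 z0.0749 [0.5498 0.1188] [ 0.1971  0.5073  0.2939  0.108  -0.0965  0.0227]
12.98 z0.0719 [0.5498 0.1188] [ 0.2187  0.3386 -0.9219  0.1231 -0.1194 -0.0203]
13.28 z0.0689 [0.5498 0.1188] [ 0.6587  0.6821  0.4417  0.1248 -0.1172 -0.0218]
13.58 z0.0659 [0.5498 0.1188] [ 0.1589  0.2255 -0.5094  0.0688 -0.0854  0.0012]
```

The key is in the bore with light side contact: the torque points to the bore pushing it towards +x and +y. Next I'll centre it and find the contact.

```bash
cat >> h.py <<'E'
def fix(xy,d,k=.005):
    t=d[3:5]*(np.abs(d[3:5])>.03); return xy+np.clip(k*np.array([-t[1],t[0]]),-.0006,.0006)
E
python3 - <<'E'
from h import *
o=ori(26); f0=np.load("f0.npy"); xy=np.array([.5498,.1188])+.0006; z=.066
for i in range(12):
    env.movel([*xy,z+OFF],o,v=.03)
    d=F(4)-f0; s=status.sense(); print("%.2f z%.4f"%(s["time_s"],s["ee_pos"][2]-OFF),xy,d)
    if d[2]>3: break
    xy=fix(xy,d); 
    if i>0: z-=.001
E
```

```text
13.90 z0.0660 [0.5504 0.1194] [-0.4206  0.1283 -0.4575 -0.0108  0.015   0.0195]
14.22 z0.0660 [0.5504 0.1194] [-0.2137 -0.0775  0.0814 -0.0322 -0.0033 -0.0211]
14.53 z0.0650 [0.5504 0.1192] [-0.2384  0.3629  0.2388 -0.0016  0.0138  0.0114]
14.85 z0.0640 [0.5504 0.1192] [-0.2385 -0.1367  0.4426 -0.0173 -0.0042 -0.0195]
15.17 z0.0630 [0.5504 0.1192] [-0.2921 -0.1533 -0.2235 -0.0017 -0.0149 -0.0146]
15.48 z0.0620 [0.5504 0.1192] [-0.0545 -0.0439 -0.0207 -0.0276  0.0016 -0.0039]
15.80 z0.0610 [0.5504 0.1192] [-0.5004  0.4122  0.1983 -0.0369  0.0064  0.0033]
16.12 z0.0600 [0.5504 0.1191] [-0.3149  0.0208  0.2597 -0.0192 -0.0106 -0.0085]
16.43 z0.0590 [0.5504 0.1191] [ 0.0196  0.3695  0.1039  0.0371 -0.0161  0.0095]
16.75 z0.0582 [0.5504 0.1192] [-0.4555  0.2176  3.6792 -0.0149  0.0413 -0.0377]
```

Run:
```python
from h import *
f0=np.load("f0.npy"); xy=np.array([.5504,.1192]); z=.058; y=26
ok=False
for i in range(17):
    y+=4
    env.movel([*xy,z+OFF],ori(y),v=.03)
    d=F(4)-f0; s=status.sense(); print("%.2f y%.1f z%.4f"%(s["time_s"],yaw(),s["ee_pos"][2]-OFF),xy,d)
    if abs(d[5])>.2: print("twist");break
    if d[2]>9: print("hard");break
    n=0
    while d[2]<2.5 and n<3:
        z-=.0007; n+=1
        env.movel([*xy,z+OFF],ori(y),v=.03); d=F(3)-f0
        print("   down",z,d[2])
    if z<.0555: ok=True;break
    if d[2]>5: z+=.0002
    xy=fix(xy,d)
print(ok,y,z,xy,status.sense()["time_s"])
```

```text
17.07 y29.9 z0.0580 [0.5504 0.1192] [-1.1802  1.1423  3.4928  0.1184  0.1914 -0.0126]
17.38 y33.9 z0.0578 [0.5498 0.1198] [-0.0337  0.4152  0.2722  0.0784 -0.1229 -0.0198]
   down 0.057300000000000004 -0.5856868838292817
   down 0.056600000000000004 -0.5539575693013177
   down 0.055900000000000005 -0.19684861995219816
18.60 y37.9 z0.0559 [0.5503 0.1198] [-0.4279  0.9663 -0.0967  0.1582 -0.0092 -0.0002]
   down 0.055200000000000006 0.2811186364333942
   down 0.05450000000000001 0.27494922752305495
   down 0.05380000000000001 0.1927956173652614
True 38 0.05380000000000001 [0.5503 0.1198] 19.5
```

Run:
```python
from h import *
f0=np.load("f0.npy"); xy=np.array([.5504,.1194]); z=.0538; y=38
for i in range(12):
    z-=.001 if z>.0485 else .0004
    env.movel([*xy,z+OFF],ori(y),v=.03)
    d=F(3)-f0; s=status.sense(); print("%.2f y%.1f z%.4f"%(s["time_s"],yaw(),s["ee_pos"][2]-OFF),xy,d)
    if d[2]>3 or abs(d[5])>.2: break
    xy=fix(xy,d)
cv2.imwrite("pics/c2.png",cv2.resize(capture("scene")[100:300,210:410],(600,600),interpolation=cv2.INTER_CUBIC)[:,:,::-1])
```

```text
19.80 y38.0 z0.0528 [0.5504 0.1194] [-1.2356  1.5054  0.3421  0.4714  0.2007 -0.0219]
20.10 y38.0 z0.0518 [0.5498 0.12  ] [ 0.0589  1.0178 -0.1103  0.2363 -0.0928 -0.039 ]
20.40 y38.0 z0.0507 [0.5503 0.1206] [-0.7587  0.089  -0.1572 -0.0043 -0.0242 -0.0104]
20.70 y38.0 z0.0497 [0.5503 0.1206] [-0.2197 -0.3768 -0.0384 -0.1133 -0.0053 -0.0019]
21.00 y38.0 z0.0488 [0.5503 0.12  ] [-0.3206  0.3658 -0.496   0.0522  0.03   -0.0035]
21.30 y38.0 z0.0479 [0.5501 0.1203] [-0.1931  0.3874  1.2141 -0.0425  0.0156 -0.0193]
21.60 y38.0 z0.0476 [0.5501 0.1201] [-0.1696  0.3487  2.7814  0.0664  0.0491 -0.0126]
21.90 y38.0 z0.0473 [0.5499 0.1204] [ 0.6219  0.18    5.2335 -0.0641  0.0285 -0.016 ]
```

View pics/c2.png

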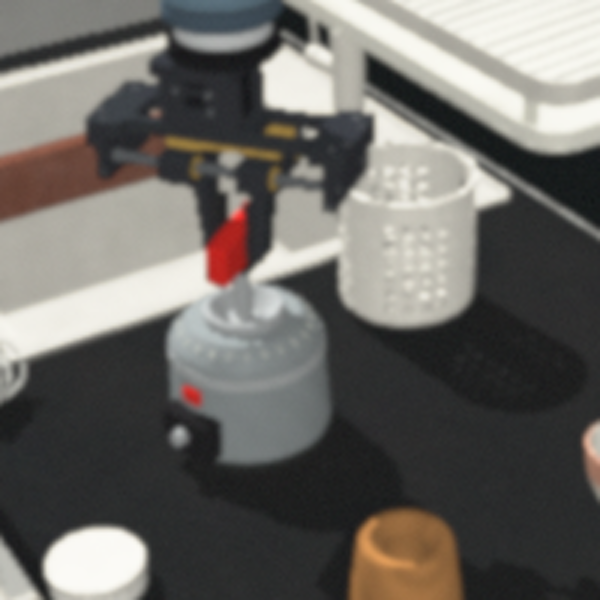

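The scene shows the key standing in the throat with the bar just above the funnel. The tip reading of about 47.5 mm with floor contact means it is fully seated, at 11 mm below the first contact. Now turning clockwise.

Run:
```python
from h import *
f0=np.load("f0.npy"); xy=np.array([.5500,.1202]); z=.0477; y=38
for i in range(40):
    y-=4 if y>0 else 2
    env.movel([*xy,z+OFF],ori(y),v=.03)
    d=F(4)-f0; s=status.sense(); print("%.2f y%.1f z%.4f"%(s["time_s"],yaw(),s["ee_pos"][2]-OFF),xy,d)
    if d[5]>.17 or d[2]>9 or np.abs(d[:2]).max()>12 or y<-48: break
    if d[2]>4: z+=.0002
    if d[2]<0: z-=.0002
    xy=fix(xy,d,.0015)
print(y,z,xy)
```

```text
22.27 y34.1 z0.0476 [0.55   0.1202] [ 0.4644 -0.097   3.0108 -0.0984 -0.0798 -0.0081]
22.58 y30.1 z0.0476 [0.5501 0.1201] [ 0.1318 -0.1686  2.7673 -0.0238 -0.1022 -0.0166]
22.90 y26.2 z0.0477 [0.5503 0.1201] [ 0.0936  0.3924  2.5185  0.0376 -0.1412 -0.026 ]
23.22 y22.1 z0.0477 [0.5505 0.1201] [-0.0064  0.2322  2.2358  0.001  -0.115  -0.013 ]
23.53 y18.1 z0.0477 [0.5507 0.1201] [ 0.3703  0.287   2.7859 -0.0016 -0.1     0.0137]
23.85 y14.1 z0.0477 [0.5508 0.1201] [ 0.0684  0.5357  2.5047  0.0199 -0.0559 -0.0103]
24.17 y10.1 z0.0477 [0.5509 0.1201] [-0.0807  0.3921  2.0262 -0.0219 -0.0682 -0.0176]
24.48 y6.1 z0.0477 [0.551  0.1201] [-0.4994 -0.0596  2.544  -0.0382 -0.0269 -0.0263]
24.80 y2.2 z0.0477 [0.551  0.1201] [ 0.0282  0.2191  2.4691 -0.0369 -0.047  -0.0145]
25.12 y-1.9 z0.0477 [0.5511 0.12  ] [-0.0996  0.0957  2.6246 -0.0522 -0.043  -0.0325]
25.43 y-3.9 z0.0477 [0.5511 0.1199] [ 0.5556  0.1909  2.398  -0.0505 -0.0771  0.0384]
25.75 y-5.9 z0.0477 [0.5512 0.1198] [-0.251   0.2496  2.8894 -0.0502 -0.0425  0.0102]
26.07 y-7.9 z0.0477 [0.5513 0.1198] [-0.7355 -0.0204  2.4018 -0.0011 -0.0079 -0.0047]
26.38 y-9.9 z0.0477 [0.5513 0.1198] [-0.0594  0.2171  2.5792 -0.0196 -0.0233 -0.0181]
26.70 y-11.9 z0.0477 [0.5513 0.1198] [-0.434   0.0546  2.2183 -0.0136 -0.0301  0.0067]
27.02 y-13.9 z0.0477 [0.5514 0.1198] [-0.0082  0.3484  2.8513 -0.0566 -0.0348  0.0163]
27.33 y-15.9 z0.0477 [0.5514 0.1197] [-0.1227 -0.2436  2.5473 -0.0384 -0.0621  0.026 ]
27.65 y-17.9 z0.0477 [0.5515 0.1196] [-0.2011 -0.7325  2.6775 -0.0261 -0.0323  0.0107]
27.97 y-19.9 z0.0477 [0.5515 0.1196] [-0.0142 -0.2642  2.3735 -0.0628 -0.0587  0.2462]
-20 0.0477 [0.5515 0.1196]
```

Run:
```python
from h import *
f0=np.load("f0.npy"); xy=np.array([.5515,.1196]); z=.0477
for y in(-20,-20.7,-21.4,-19.5,-18.5,-20,-21):
    env.movel([*xy,z+OFF],ori(y),v=.03); d=F(8)-f0
    print("%.2f %.2f"%(status.sense()["time_s"],yaw()),d)
    if d[5]>.32: break
```

```text
28.35 -19.99 [-0.1958 -0.3512  2.3219 -0.0586 -0.1098  0.2766]
28.73 -20.69 [ 0.7753 -0.2668  2.5053 -0.0608 -0.1445  0.3396]
```

The torque rises springily from 0.25 to 0.34 N m with further turning, so the screw is on its stop. Next I'll relax the twist, release and retreat.

Run:
```python
from h import *
f0=np.load("f0.npy"); xy=np.array([.5516,.1196])
for y in(-19,-18):
    env.movel([*xy,.0478+OFF],ori(y),v=.03); d=F(6)-f0; print(yaw(),d)
effector.ungrasp(); env.sleep(.2)
env.movel([*xy,.0478+OFF+.1],ori(-18),v=.1)
env.reach([.45,-.05,.30],ori(-18)); env.sleep(.2)
s=status.sense();print(s["time_s"],s["grip_width"],s["force"])
S,T=capture("scene"),capture("top")
cv2.imwrite("pics/scene2.png",S[:,:,::-1]);cv2.imwrite("pics/top2.png",T[:,:,::-1])
cv2.imwrite("pics/c3.png",np.hstack([cv2.resize(S[110:290,220:380],(400,450)),cv2.resize(T[190:325,190:310],(400,450))])[:,:,::-1])
```

```text
-19.062610071651847 [-0.1536  0.0054  1.9278 -0.0165 -0.0668  0.0088]
-18.008730507585422 [-0.3353  0.1823  1.9381 -0.0073 -0.0028 -0.0207]
32.925 0.08799086516579012 [-0.3624 -0.9877 -0.4488]
```

View pics/c3.png

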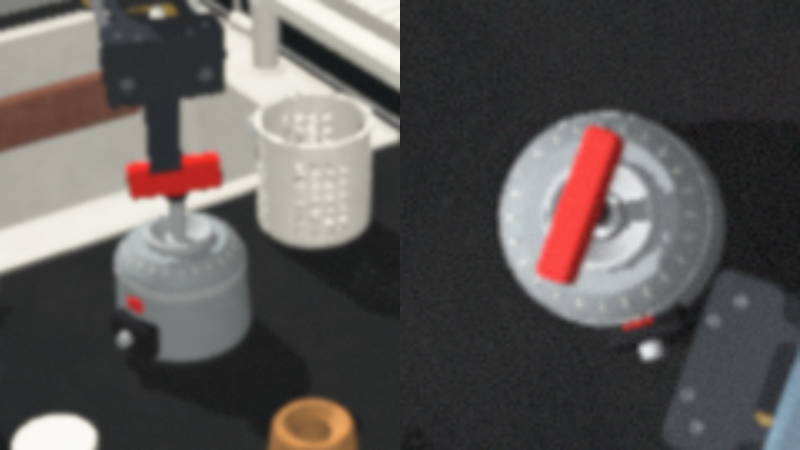

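The bar is at yaw −18° as commanded, and the key stands upright in the throat with the gripper clear of it. Now a numeric check of the key height and the bystanders.

Run:
```python
from h import *
S,T=[cv2.imread(f"pics/{n}2.png")[:,:,::-1].copy() for n in("scene","top")]
cs,ct=big(red(S)),big(red(T))
print("bar",tri(cen(cs),cen(ct)),"expected z ~.158 (bias -2.5mm seen at the stand)")
bx=cv2.boxPoints(cv2.minAreaRect(ct));P=np.array([plane("top",b,.173) for b in bx]);print(P.mean(0),[np.linalg.norm(P[1]-P[0]),np.linalg.norm(P[2]-P[1])])
for n,I in(("scene",S),("top",T)):
    d=cv2.absdiff(I,look(n)).max(2)
    for k,(u,v) in dict(scene=dict(cup=(421,255),mug=(472,279),tin=(242,291),timer=(315,380)),top=dict(cup=(376,172),mug=(442,172),tin=(306,350),timer=(453,351)))[n].items():
        w=d[v-18:v+18,u-18:u+18]; print(n,k,"diff mean %.1f p99 %.0f"%(w.mean(),np.percentile(w,99)))
```

```text
bar (array([0.552 , 0.1219, 0.1535]), np.float64(0.000863959487968394)) expected z ~.158 (bias -2.5mm seen at the stand)
[0.5502 0.1187 0.173 ] [np.float64(0.07593656877454975), np.float64(0.019155656231759584)]
scene cup diff mean 5.2 p99 8
scene mug diff mean 6.6 p99 9
scene tin diff mean 26.3 p99 95
scene timer diff mean 5.4 p99 8
top cup diff mean 3.5 p99 12
top mug diff mean 3.4 p99 11
top tin diff mean 93.9 p99 185
top timer diff mean 2.4 p99 11
```

Run:
```python
from h import *
S=cv2.imread("pics/scene2.png")[:,:,::-1].copy()
for I in(look("scene"),S):
    c=big(mask(I[265:320,215:275].copy(),(0,0,110),(180,70,255))); print(cen(c),cv2.boundingRect(c))
job.job_done()
```

```text
[26.9318 24.7357] (10, 10, 34, 31)
[26.6035 24.6582] (9, 10, 35, 31)
the job is handed in; nothing more can be done
```

I handed the job in at about 33 s of robot time. The key stands fully seated in the clamp screw, and the screw has been turned to its stop. No verdict is reported, so this rests on my own checks.

- **Seating:** I lifted the key from its stand and lowered it into the throat. It met the screw with 3.7 N and I turned it about 8–12° counter-clockwise under light pressure. It then dropped about 11 mm to the socket floor, at a tip height of about 48 mm. Downward push peaked at 5.2 N, against the 20 N limit.
- **Turning:** After about 56° clockwise the twist rose like a spring, to 0.25 and then 0.34 N m, which I took as the stop. I backed off until the twist was about zero, released the key and retreated.
- **Last checks:** The pictures show the key upright with its bar at the commanded angle of −18°. The bystanders are unmoved. The tin was hidden from the top camera at the end, but in the scene view it sits within 0.4 px of where it started.

**Readings that disagreed:**
- The bar's camera height came out at 153.5 mm instead of about 158 mm. The same method read 2.5 mm low at the stand, so this still fits a seated key.
- The screw's 0.06 N m drag did not show clearly above sensor noise.
- The stop felt stiffer than the stated 3 N m per rad.

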